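# Make up a tasting set of pralines

### The job

Make up the tasting set: put each of the three round pralines right side up in the middle of the dish of its own colour, and leave the two square pralines where they are. Once all three round ones are in their dishes, stand the blue-wrapped bar in the slot of the wooden holder, on the same edge it stands on now, midway along the slot and pushed down until it rests on the slot's floor. Let go of everything.

Things in the scene. Friction and masses are not known exactly. Their poses are not given: they have to be found in the camera images.
- praline_red: Round red praline, loose: upright disc with domed top, red with a thin dark-brown foot; 38 mm diameter, 28 mm high, side straight up to 19 mm. About 30 g. Origin: centre of its underside; z up.
- praline_yellow: Round yellow praline, loose: upright disc with domed top, yellow with a thin dark-brown foot; 38 mm diameter, 28 mm high, side straight up to 19 mm. About 30 g. Origin: centre of its underside; z up.
- praline_green: Round green praline, loose: upright disc with domed top, green with a thin dark-brown foot; 38 mm diameter, 28 mm high, side straight up to 19 mm. About 30 g. Origin: centre of its underside; z up.
- dish_red: Shallow round red dish, fixed to the bench: 76 mm across, rim 8.5 mm high and 4 mm thick, flat inner floor 5 mm above the bench and about 67 mm across. Origin: centre of its underside, on the bench; z up.
- dish_yellow: Shallow round yellow dish, fixed to the bench: 76 mm across, rim 8.5 mm high and 4 mm thick, flat inner floor 5 mm above the bench and about 67 mm across. Origin: centre of its underside, on the bench; z up.
- dish_green: Shallow round green dish, fixed to the bench: 76 mm across, rim 8.5 mm high and 4 mm thick, flat inner floor 5 mm above the bench and about 67 mm across. Origin: centre of its underside, on the bench; z up.
- square_red: Square red praline, loose, not wanted: 34 x 34 mm, 22 mm high. Origin: centre of its underside; x and y along its sides.
- square_yellow: Square yellow praline, loose, not wanted: 34 x 34 mm, 22 mm high. Origin: centre of its underside; x and y along its sides.
- bar: Chocolate bar in stiff dark-blue wrapping with a white band, loose, standing on its long narrow edge on the bench: 60 mm long (its x), 16 mm thick (its y), 55 mm high (z up). About 80 g. Origin: centre of its underside.
- holder: Wooden bar holder, fixed: 80 mm (x) by 56 mm (y), 28 mm high. One open-topped slot runs along its x axis between two cheeks, open at both ends: 20 mm wide (y), floor 6 mm above the bench; above 20 mm the cheeks flare out to a mouth 33 mm wide at 28 mm. Origin: centre of its underside, below the slot's middle; z up. The bar may go in either way round.
Things that resemble listed ones, but are neither listed nor needed, are in the scene too. What is meant by the dish_red is not pink, and is the larger of those in its own colour.

How it is judged (in metres and radians):
On the way, in this order (a step that is already met when the one before it is completed fails the run):
1. all three round pralines rest, released, in the dishes of their own colours (horizontal distance between praline_red and dish_red below 0.015 m and z of praline_red in the frame of dish_red between 0.003 and 0.008 m and angle between each of praline_red, praline_yellow, praline_green's own z axis and vertical below 0.12 rad and linear speed of each of praline_red, praline_yellow, praline_green below 0.02 m/s and contact force between each of praline_red, praline_yellow, praline_green and the fingers below 0.05 N and horizontal distance between praline_yellow and dish_yellow below 0.015 m and z of praline_yellow in the frame of dish_yellow between 0.003 and 0.008 m and horizontal distance between praline_green and dish_green below 0.015 m and z of praline_green in the frame of dish_green between 0.003 and 0.008 m), for 0.2 s.
2. after that, the bar stands released on the floor of the holder's slot (x of bar in the frame of holder between -0.015 and 0.015 m and y of bar in the frame of holder between -0.005 and 0.005 m and z of bar in the frame of holder between 0.004 and 0.009 m and angle between bar's own z axis and vertical below 0.12 rad and angle between the x axis of bar and the x axis of holder, either way round below 0.15 rad and linear speed of bar below 0.02 m/s and contact force between bar and the fingers below 0.05 N), for 0.2 s.
At the end, for the whole second after the job is handed in: Each round praline rests upright (within 0.12 rad) on the floor of the dish of its colour, within 15 mm of its centre; the bar stands upright on the floor of the holder's slot, along it, within 15 mm of its middle; both square pralines are within 25 mm of where they began; all released and at rest (all of step 1 and all of step 2 and distance of each of square_red, square_yellow from where it was at the start of the episode below 0.025 m); the robot touches nothing.
It fails at once if the square red praline is moved by more than 25 mm (distance of square_red from where it was at the start of the episode above 0.025 m).
It fails at once if the square yellow praline is moved by more than 25 mm (distance of square_yellow from where it was at the start of the episode above 0.025 m).
It also fails if it takes over 106 s, if anything falls off the work surface, if the arm or the gripper's body presses on something with over 40 N, if the wrist force passes 120 N, or if a joint passes its speed limit or range.

### The arm

A 6-joint arm with a two-finger parallel gripper is mounted at the origin on the work surface. World frame = base frame: x ahead of the robot, y to its left, z up, the work surface at z = 0. Lengths are in m, angles in degrees, forces in N, time in s.
With the tool pointing down it reaches from about 0.225 to 0.725 m from the base axis. Payload 3.1 kg.
Tool frame: the origin (TCP) lies midway between the tips of the shut fingers; the grasp point (between the pads) lies 19 mm behind it (r.grip_depth is the distance from the TCP to the grasp point, in m); z points along the fingers, y is the direction in which the jaws open and shut (so a half turn about z gives the same grasp; the last joint's range is limited). The gripper opens to 85 mm and grips with 20 to 120 N. Pads are 22 mm wide; open, the fingers measure 114 mm over their backs; the gripper's body (76 mm by 85 mm) begins 54 mm behind the grasp point. The pads swing forward as they close: fully open they stand 13 mm farther back than shut.
Start: joints at [-73.786, 2.75, 5.684, 92.934, 0, 82.678], TCP at [0.21, -0.481, 0.231] pointing down, gripper open.
Joint ranges: [-166.93, 166.93], [-56.73, 111.36], [-69.38, 81.34], [-121.58, 131.49], [-85.45, 84.26], [-180, 180]. Speed limits (degrees/s): [159.86, 159.86, 180, 180, 180, 180].

### API

Orientations are given as a 3x3 rotation matrix whose columns are the frame's x, y, z axes.
In Python, from cell import r, vision, job gives the robot as it stands.
- The arm moves only by the tool send_rows, never from a script. Its argument "targets" is a list of rows, each a list of 3 entries, a list of its own where there are three numbers: the shift along the tool's x, y, z scaled (see below), then the turn, a rotation vector about the tool's x, y, z scaled (see below), then the closure, from -1 (fully open) to 1 (shut). In form: [[[x, y, z], [ax, ay, az], hand], ...]. A call has 1 to 10 rows; each row shifts and turns the commanded pose from where the row before left it, along the tool's axes as they then stand; what a row does not reach is not made up. The controller multiplies each number of a shift by 6 cm and each number of a turn by 0.1 rad. A row lasts 1/8 s, in which the tool goes at most 62.5 mm and 10.7 degrees, less where a joint would pass 70% of its speed; a pose out of reach is approached as far as the arm can. A call with a number of a shift or a turn outside -1 to 1 is refused whole. A call with a gripper value outside its range is refused whole. The fingers move at their own pace and stop on an object; "squeeze" is the grip in N (left out, the last holds). Time passes only in rows, so rows that do not move let the fingers close. It gives the time, the measured TCP pose, the force and the opening at its end, in the units of the state.
- r.state(): the state, without advancing time (a new reading comes with each control period).
- vision.capture(name): name is "side" or "top" or "wrist"; returns a dict with "frame" (384x512x3 uint8, blue, green, red), "fx", "fy", "cx", "cy" (pixels), "rvec" (rotation vector, rad) and "tvec" (3), from world to camera coordinates, as OpenCV has them. Camera axes: x right, y down, z forward; pixel columns grow to the right and rows downward; lengths in m; the calibration is good to about 2 mm. A picture is of the moment at which its call begins. There is no depth.
- job.sign_off(): hands the job in, once; it reports no verdict.
The state is a dict: "t": time; "qpos": joint angles; "qd": joint speeds; "joint_efforts": joint torques, N m; "position": TCP position; "tcp_rot": TCP orientation; "force": force on the tool from outside, world axes, zero at the start; "moment": the same for the moment, N m; "opening": opening from 0.0 (shut) to 1.0 (fully open).
Only numpy, scipy, OpenCV 4.12 (cv2) and the standard library are available. Lean on these libraries where they do the work, as an engineer would, in place of code of your own. Each camera call takes 0.05 s, during which the arm holds its last target. There are 200 camera calls.

## Working session

There is one attempt and no reset: what is moved stays moved. The work goes in short steps, Python scripts to look and compute and a tool call to move; the robot and the scene stay as the last step left them, time stands still between calls to the robot, and variables do not carry over. Pictures are saved under pics/ and viewed, about 12 in all and at most 16, crops included, and the job is handed in when it is done.

Besides the shell and the picture viewer there is one more tool, called after "Call:" as name([rows], argument=value, ...), one row to a line, values as JSON. send_rows: Moves the arm, as the interface text tells. Shifts and turns lie within -1 to 1; 1 stands for 6 cm of shift or 0.1 rad of turn. Its arguments: {"type":"object","properties":{"targets":{"type":"array","items":{"type":"array"}},"squeeze":{"type":"number"}},"required":["targets"]}

```bash
mkdir -p pics; ls
cat > h.py <<'E'
import numpy as np, cv2
from cell import r, vision, job
def cap(n,save=None):
    c=vision.capture(n); c['R']=cv2.Rodrigues(np.array(c['rvec'],float))[0]; c['t']=np.array(c['tvec'],float).ravel()
    if save: cv2.imwrite(f'pics/{save}.png',c['frame'])
    return c
def ray(c,u,v,z):
    d=c['R'].T@np.array([(u-c['cx'])/c['fx'],(v-c['cy'])/c['fy'],1]); o=-c['R'].T@c['t']
    return o+d*(z-o[2])/d[2]
def proj(c,p):
    q=c['R']@np.array(p)+c['t']; return np.array([q[0]/q[2]*c['fx']+c['cx'],q[1]/q[2]*c['fy']+c['cy']])
E
python3 - <<'E'
from h import *
np.set_printoptions(precision=4,suppress=True)
for n in('top','side','wrist'):
    c=cap(n,n+'0'); print(n,c['fx'],c['cx'],c['cy'],'cam',-c['R'].T@c['t'],'fwd',c['R'][2])
s=r.state(); print(s['t'],s['position'],s['tcp_rot'],s['opening'],r.grip_depth)
E
```

```text
pics
top 417.08675293885017 259.35786717154156 192.17783030757624 cam [0.3839 0.004  1.0076] fwd [ 0.073  -0.0201 -0.9971]
side 414.0477576659374 252.7348443483457 191.51712183067602 cam [0.0428 0.73   0.766 ] fwd [ 0.3689 -0.6593 -0.6552]
wrist 338.9844822503131 258.2154409962984 191.40200837301037 cam [ 0.2757 -0.4508  0.3729] fwd [-0.2679 -0.1142 -0.9567]
0.15 [ 0.2095 -0.4808  0.2304] [[ 0.9168  0.3993 -0.0005]
 [ 0.3993 -0.9168  0.0018]
 [ 0.0002 -0.0019 -1.    ]] 0.9989998026997279 0.0187
```

View pics/top0.png

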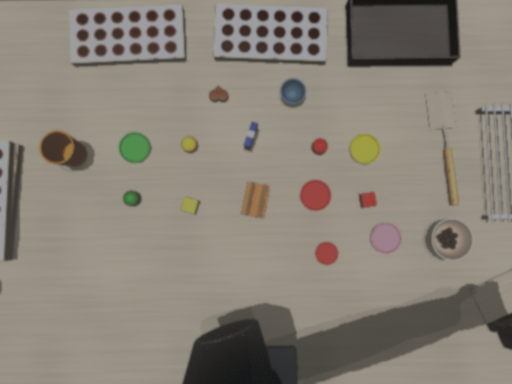

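View pics/side0.png

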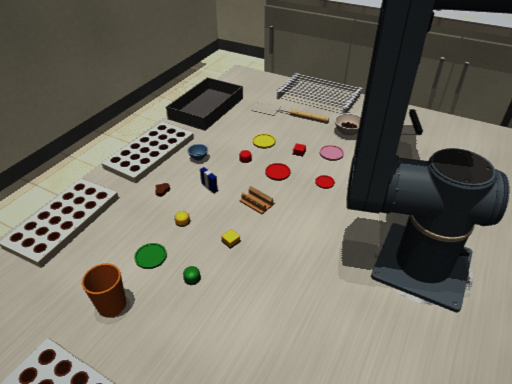

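The top view shows:
- **Dishes:** green (135,148), yellow (364,149), large red (315,195). The decoys are a small red one (326,253) and a pink one.
- **Round pralines:** red (320,146), yellow (189,144), green (132,198).
- **Squares:** yellow (190,205), red (368,200).
- **Bar and holder:** bar (251,136), holder (256,200).

The side view agrees with this.

```bash
cat >> h.py <<'E'
def blobs(c,kind,amin=40):
    h=cv2.cvtColor(c['frame'],cv2.COLOR_BGR2HSV)
    rng={'red':[((0,150,60),(7,255,255)),((173,150,60),(180,255,255))],'yellow':[((22,120,70),(36,255,255))],'green':[((45,110,30),(80,255,255))],'blue':[((108,110,25),(130,255,255))],'wood':[((8,90,60),(20,255,235))]}[kind]
    m=sum(cv2.inRange(h,a,b) for a,b in rng).astype(np.uint8)
    cs,_=cv2.findContours(m,cv2.RETR_EXTERNAL,cv2.CHAIN_APPROX_NONE)
    return [k for k in cs if cv2.contourArea(k)>amin]
E
python3 - <<'E'
from h import *
np.set_printoptions(precision=4,suppress=True)
c=cap('top')
for k in('red','yellow','green','blue','wood'):
    for b in blobs(c,k):
        M=cv2.moments(b);u,v=M['m10']/M['m00'],M['m01']/M['m00'];a=M['m00']
        dish=a>600 or False
        z={'red':.018,'yellow':.018,'green':.018,'blue':.04,'wood':.028}[k] if a<550 else .0085
        (_,wh,ang)=cv2.minAreaRect(b)
        print(k,np.round([u,v,a]),'xy@%.3f'%z,ray(c,u,v,z)[:2],'minrect',np.round(wh,1),round(ang,1))
E
```

```text
red [368. 199. 108.] xy@0.018 [ 0.4349 -0.2752] minrect [10.7 11.7] 81.9
red [320. 146. 103.] xy@0.018 [ 0.5667 -0.1626] minrect [11. 11.] 90.0
yellow [190. 205. 130.] xy@0.018 [0.4288 0.1493] minrect [12.9 11.7] 16.7
yellow [188. 143. 123.] xy@0.018 [0.5761 0.1524] minrect [13. 12.] 90.0
yellow [364. 148. 619.] xy@0.009 [ 0.5599 -0.2737] minrect [28.3 28.3] 45.0
green [130. 198.  74.] xy@0.018 [0.4485 0.2904] minrect [ 9. 10.] 90.0
green [134. 147. 534.] xy@0.018 [0.5682 0.2802] minrect [25. 27.] 90.0
wood [255. 199. 669.] xy@0.009 [ 0.4399 -0.0056] minrect [22.6 32.4] 11.3
wood [449. 175. 126.] xy@0.028 [ 0.4903 -0.4678] minrect [54.7  3.7] 83.3
wood [ 57. 147. 908.] xy@0.009 [0.5732 0.4679] minrect [34.6 33.2] 45.0
wood [218.  94. 142.] xy@0.028 [0.6927 0.079 ] minrect [12. 16.] 90.0
wood [170.  31.  40.] xy@0.028 [0.85   0.1941] minrect [7. 8.] 90.0
wood [169.  15.  48.] xy@0.028 [0.8902 0.1953] minrect [7.8 7.8] 45.0
```

View pics/wrist0.png

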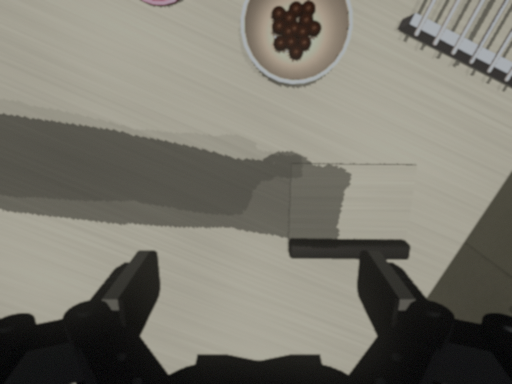

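Call:
send_rows([
  [[0.85, -0.35, -0.17], [0, 0, 0], -1],
  [[0.85, -0.35, -0.17], [0, 0, 0], -1],
  [[0.85, -0.35, -0.17], [0, 0, 0], -1],
  [[0.85, -0.35, -0.17], [0, 0, 0], -1],
  [[0.85, -0.35, -0.17], [0, 0, 0], -1],
  [[0.85, -0.35, -0.17], [0, 0, 0], -1],
  [[0.85, -0.35, -0.17], [0, 0, 0], -1],
  [[0, 0, 0], [0, 0, -1], -1],
  [[0, 0, 0], [0, 0, -1], -1],
  [[0, 0, 0], [0, 0, -1], -1],
])

```text
t: 1.45
position: [0.4784, -0.2036, 0.3024]
tcp_rot: [[0.755, 0.656, -0.001], [0.656, -0.755, 0.0], [-0.0, -0.001, -1.0]]
force: [-0.1, 1.0, 0.1]
opening: 1.0
```

Call:
send_rows([
  [[0, 0, 0], [0, 0, -1], -1],
  [[0, 0, 0], [0, 0, -1], -1],
  [[0, 0, 0], [0, 0, -1], -1],
  [[0, 0, 0], [0, 0, -1], -1],
  [[0, 0, 0], [0, 0, -1], -1],
  [[0, 0, 0], [0, 0, -1], -1],
  [[0, 0, 0], [0, 0, -1], -1],
  [[0, 0, 0], [0, 0, -1], -1],
  [[0, 0, 0], [0, 0, -1], -1],
  [[0, 0, 0], [0, 0, -1], -1],
])

```text
t: 2.7
position: [0.4781, -0.2039, 0.3024]
tcp_rot: [[-0.143, 0.99, -0.001], [0.99, 0.143, 0.0], [0.0, -0.001, -1.0]]
force: [0.4, 0.3, 0.2]
opening: 0.998
```

Call:
send_rows([
  [[0, 0, 0], [0, 0, -1], -1],
  [[0, 0, 0], [0, 0, -1], -1],
  [[0, 0, 0], [0, 0, -1], -1],
  [[0, 0, 0], [0, 0, -1], -1],
  [[0, 0, 0], [0, 0, -1], -1],
  [[0, 0, 0], [0, 0, -1], -1],
  [[0, 0, 0], [0, 0, -1], -1],
  [[0, 0, 0], [0, 0, -1], -1],
  [[0, 0, 0], [0, 0, -1], -1],
  [[0, 0, 0], [0, 0, -1], -1],
])

```text
t: 3.95
position: [0.4782, -0.2039, 0.3024]
tcp_rot: [[-0.91, 0.415, -0.0], [0.415, 0.91, 0.0], [0.001, 0.0, -1.0]]
force: [0.4, 0.2, -0.8]
opening: 0.997
```

Call:
send_rows([
  [[0, 0, 0], [0, 0, -1], -1],
  [[0, 0, 0], [0, 0, -1], -1],
  [[0, 0, 0], [0, 0, -1], -1],
  [[0, 0, 0], [0, 0, -1], -1],
  [[0, 0, 0], [0, 0, -0.3], -1],
  [[0, 0, 0], [0, 0, 0], -1],
])

```text
t: 4.7
position: [0.4782, -0.2039, 0.3025]
tcp_rot: [[-1.0, 0.002, -0.0], [0.002, 1.0, 0.0], [0.0, 0.0, -1.0]]
force: [-0.2, 0.5, 0.5]
opening: 0.998
```

Run:
```python
from h import *
np.set_printoptions(precision=4,suppress=True)
s=r.state(); print(s['t'],s['position'],s['tcp_rot'],s['qpos'])
c=cap('wrist','w1')
```

```text
4.7 [ 0.4782 -0.2039  0.3025] [[-1.      0.0018 -0.0003]
 [ 0.0018  1.      0.0002]
 [ 0.0003  0.0002 -1.    ]] [-30.4929   3.8054  14.999  101.2152   0.001  -30.3892]
```

View pics/w1.png

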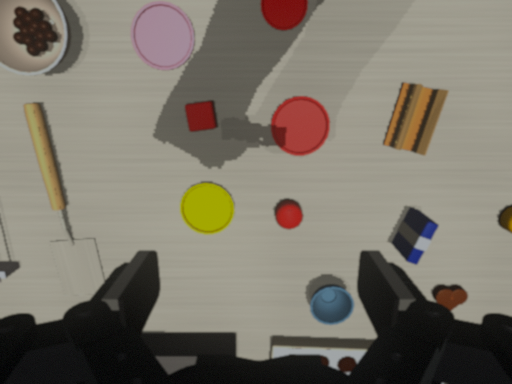

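The wrist view shows the red praline (289,214), yellow dish (207,207), red dish (300,126), red square (201,116), holder (415,118) and bar (413,235). Image right is +y and down is +x.

```bash
cat >> h.py <<'E'
def meas(c,kind,near,z,rad=45):
    """blob of a hue near a pixel -> fitted ellipse centre on plane z, and size in mm"""
    h=cv2.cvtColor(c['frame'],cv2.COLOR_BGR2HSV).astype(int)
    H,S,V=h[...,0],h[...,1],h[...,2]
    m={'red':((H<8)|(H>172))&(S>130),'yellow':(H>20)&(H<38)&(S>120),'green':(H>42)&(H<85)&(S>90),'blue':((H>95)&(H<135)&(S>60)|(V<60)),'wood':(H>5)&(H<22)&(S>70)}[kind]&(V>(20))
    yy,xx=np.mgrid[:384,:512]; m&=np.hypot(xx-near[0],yy-near[1])<rad
    cs,_=cv2.findContours(cv2.morphologyEx(m.astype(np.uint8),cv2.MORPH_CLOSE,np.ones((3,3))),cv2.RETR_EXTERNAL,cv2.CHAIN_APPROX_NONE)
    k=cv2.convexHull(max(cs,key=cv2.contourArea))
    P=np.array([ray(c,*p[0],z)[:2] for p in k])*1000
    (ce,wh,an)=cv2.minAreaRect(P.astype(np.float32))
    M=cv2.moments(P.astype(np.float32))
    print(kind,near,'rect ctr',np.round(ce,1),'wh',np.round(wh,1),'ang',round(an,1),'centroid',round(M['m10']/M['m00'],1),round(M['m01']/M['m00'],1))
    return np.array(ce)/1000
E
python3 - <<'E'
from h import *
c=cap('wrist')
meas(c,'red',(289,214),.012,30); meas(c,'red',(300,126),.0085); meas(c,'yellow',(207,207),.0085)
meas(c,'red',(201,116),.011,30); meas(c,'wood',(415,118),.028,55); meas(c,'blue',(413,235),.03,40)
print(c['frame'][215:260:6,390:440:6].tolist()[3])
E
```

```text
red (289, 214) rect ctr [ 567.7 -162.1] wh [38.  34.2] ang 0.8 centroid 567.3 -162.1
red (300, 126) rect ctr [ 448.2 -150.6] wh [72.8 71.6] ang 89.9 centroid 448.0 -150.4
yellow (207, 207) rect ctr [ 558.5 -274.3] wh [72.6 74.2] ang 88.6 centroid 559.0 -273.9
red (201, 116) rect ctr [ 435.  -275.5] wh [33.5 34.8] ang 7.9 centroid 434.8 -275.6
wood (415, 118) rect ctr [437.4 -14.7] wh [56. 79.] ang 78.0 centroid 437.4 -14.6
blue (413, 235) rect ctr [574.    8.8] wh [51.  26.1] ang 54.9 centroid 573.4 9.5
[[130, 142, 144], [61, 63, 65], [52, 59, 61], [53, 61, 62], [52, 58, 61], [59, 36, 32], [127, 56, 42], [120, 58, 49], [145, 158, 160]]
```

Call:
send_rows([
  [[-0.37, 0.175, 0.84], [0, 0, 0], -1],
  [[-0.37, 0.175, 0.84], [0, 0, 0], -1],
  [[-0.37, 0.175, 0.84], [0, 0, 0], -1],
  [[-0.37, 0.175, 0.84], [0, 0, 0], -1],
  [[0, 0, 0.8], [0, 0, 0], -0.5],
  [[0, 0, 0.8], [0, 0, 0], -0.4],
  [[0, 0, 0], [0, 0, 0], -0.4],
  [[0, 0, 0], [0, 0, 0], -0.4],
])

```text
t: 5.8
position: [0.5681, -0.1625, 0.0069]
tcp_rot: [[-1.0, 0.001, 0.002], [0.001, 1.0, -0.001], [-0.002, -0.001, -1.0]]
force: [0.4, -0.3, 0.4]
opening: 0.7
```

Run:
```python
from h import *
c=cap('wrist','w2'); print(r.state()['position'],r.state()['opening'])
```

```text
[ 0.56917555 -0.16302504  0.00816036] 0.6972428500456307
```

View pics/w2.png

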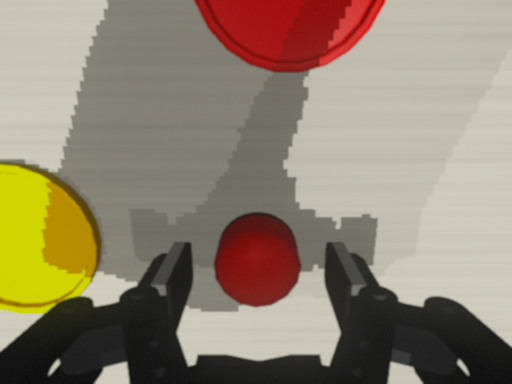

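The red praline at (257,258) sits centred between the fingers. I'll lower a little and close.

Call:
send_rows([
  [[0, 0, 0.05], [0, 0, 0], -0.2],
  [[0, 0, 0], [0, 0, 0], 0.4],
  [[0, 0, 0], [0, 0, 0], 1],
  [[0, 0, 0], [0, 0, 0], 1],
  [[0, 0, 0], [0, 0, 0], 1],
  [[0, 0, -0.5], [0, 0, 0], 1],
  [[0, 0, -0.5], [0, 0, 0], 1],
  [[0, 0, 0], [0, 0, 0], 1],
], squeeze=30)

```text
t: 6.85
position: [0.5694, -0.163, 0.0654]
tcp_rot: [[-1.0, 0.001, 0.006], [0.001, 1.0, -0.002], [-0.006, -0.002, -1.0]]
force: [1.5, 0.6, 0.4]
opening: 0.431
```

Run:
```python
from h import *
for i in range(4):
    c=cap('wrist'); print(r.state()['position'],r.state()['opening'])
cv2.imwrite('pics/w3.png',c['frame'])
```

```text
[ 0.56807716 -0.16250601  0.06334456] 0.43169728866996054
[ 0.56696379 -0.16202468  0.06180641] 0.43069370822389874
[ 0.56624921 -0.16173812  0.06081415] 0.4290708861634792
[ 0.5659073  -0.16158022  0.06034587] 0.42975579132950414
```

View pics/w3.png

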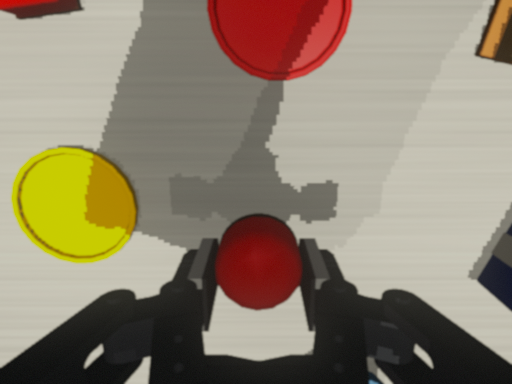

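The red praline is held level at (258,262). Next is its dish.

Call:
send_rows([
  [[0.66, 0.063, 0], [0, 0, 0], 1],
  [[0.66, 0.063, 0], [0, 0, 0], 1],
  [[0.66, 0.063, 0], [0, 0, 0], 1],
  [[0, 0, 0], [0, 0, 0], 1],
  [[0, 0, 0], [0, 0, 0], 1],
  [[0, 0, 0.45], [0, 0, 0], 1],
  [[0, 0, 0.45], [0, 0, 0], 1],
  [[0, 0, 0], [0, 0, 0], 1],
  [[0, 0, 0], [0, 0, 0], 1],
  [[0, 0, 0], [0, 0, 0], 1],
])

```text
t: 8.3
position: [0.4492, -0.151, 0.009]
tcp_rot: [[-1.0, 0.001, 0.001], [0.001, 1.0, -0.001], [-0.001, -0.001, -1.0]]
force: [-0.8, -0.4, 0.1]
opening: 0.426
```

Call:
send_rows([
  [[0, 0, 0], [0, 0, 0], 1],
  [[0, 0, 0], [0, 0, 0], -0.1],
  [[0, 0, 0], [0, 0, 0], -0.4],
  [[0, 0, 0], [0, 0, 0], -0.4],
  [[0, 0, -0.6], [0, 0, 0], -0.4],
  [[0, 0, -1], [0, 0, 0], -1],
  [[0, 0, -1], [0, 0, 0], -1],
  [[0, 0, -1], [0, 0, 0], -1],
  [[0, 0, 0], [0, 0, 0], -1],
  [[0, 0, 0], [0, 0, 0], -1],
])

```text
t: 9.55
position: [0.4484, -0.1507, 0.2241]
tcp_rot: [[-1.0, 0.001, 0.0], [0.001, 1.0, -0.0], [-0.0, -0.0, -1.0]]
force: [0.3, 0.5, -0.8]
opening: 0.998
```

Run:
```python
from h import *
c=cap('wrist','w4'); print(r.state()['position'],r.state()['opening'])
# praline in dish: expected pixel of dish centre
print(proj(c,[.448,-.1505,.017]))
```

```text
[ 0.44775966 -0.15034653  0.22282452] 0.9985398620886435
[257.8577077 163.5310487]
```

View pics/w4.png

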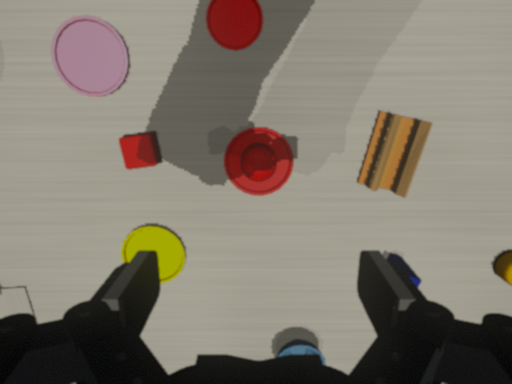

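The red praline is centred in its dish (259,160). Now I'll survey the left side.

Call:
send_rows([
  [[0, 0.95, -0.2], [0, 0, 0], -1],
  [[0, 0.95, -0.2], [0, 0, 0], -1],
  [[0, 0.95, -0.2], [0, 0, 0], -1],
  [[0, 0.95, -0.2], [0, 0, 0], -1],
  [[0, 0.95, -0.2], [0, 0, 0], -1],
  [[0, 0.95, -0.2], [0, 0, 0], -1],
  [[0, 0, 0], [0, 0, 0], -1],
  [[0, 0, 0], [0, 0, 0], -1],
  [[0, 0, 0], [0, 0, 0], -1],
])

```text
t: 10.72
position: [0.4483, 0.19, 0.2948]
tcp_rot: [[-1.0, 0.003, -0.002], [0.003, 1.0, -0.001], [0.002, -0.001, -1.0]]
force: [-0.7, -0.2, 0.4]
opening: 0.999
```

Run:
```python
from h import *
c=cap('wrist','w5'); print(r.state()['position'],r.state()['tcp_rot'])
f=lambda p:tuple(np.round(proj(c,p)).astype(int))
meas(c,'yellow',f([.576,.152,.012]),.012,30); meas(c,'green',f([.4485,.29,.012]),.012,30)
meas(c,'green',f([.568,.28,.0085]),.0085); meas(c,'yellow',f([.429,.149,.011]),.011,30)
```

```text
[0.44841437 0.18993131 0.295175  ] [[-9.99993469e-01  3.19194867e-03 -1.69529811e-03]
 [ 3.19320827e-03  9.99994627e-01 -7.40808796e-04]
 [ 1.69292438e-03 -7.46217398e-04 -9.99998289e-01]]
yellow (np.int64(231), np.int64(244)) rect ctr [578.8 151.7] wh [34.7 34.8] ang 89.9 centroid 578.8 151.4
green (np.int64(337), np.int64(152)) rect ctr [448.5 290.8] wh [36.7 35. ] ang 63.5 centroid 448.3 290.6
green (np.int64(324), np.int64(237)) rect ctr [570.  284.4] wh [73.7 72.2] ang 89.9 centroid 570.1 284.4
yellow (np.int64(225), np.int64(136)) rect ctr [429.2 150.5] wh [32. 33.] ang 72.5 centroid 429.3 150.4
```

View pics/w5.png

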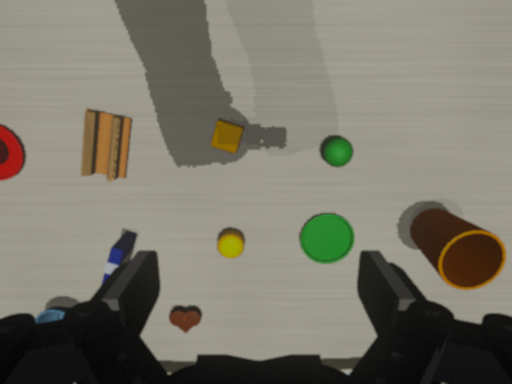

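The green praline is at (337,151), the green dish at (326,238), the yellow praline at (231,244) and the yellow square at (227,136). I'll pick green.

Call:
send_rows([
  [[0, 0.42, 0.8], [0, 0, 0], -1],
  [[0, 0.42, 0.8], [0, 0, 0], -1],
  [[0, 0.42, 0.8], [0, 0, 0], -1],
  [[0, 0.42, 0.8], [0, 0, 0], -0.7],
  [[0, 0, 0], [0, 0, 0], -0.4],
  [[0, 0, 0.83], [0, 0, 0], -0.4],
  [[0, 0, 0.83], [0, 0, 0], -0.4],
  [[0, 0, 0], [0, 0, 0], -0.4],
  [[0, 0, 0], [0, 0, 0], -0.4],
  [[0, 0, 0], [0, 0, 0], -0.4],
])

```text
t: 12.02
position: [0.4516, 0.2931, 0.0083]
tcp_rot: [[-1.0, 0.001, 0.006], [0.001, 1.0, 0.003], [-0.006, 0.003, -1.0]]
force: [-0.9, -0.7, 0.1]
opening: 0.696
```

Call:
send_rows([
  [[0, 0, 0], [0, 0, 0], 0],
  [[0, 0, 0], [0, 0, 0], 0.5],
  [[0, 0, 0], [0, 0, 0], 1],
  [[0, 0, 0], [0, 0, 0], 1],
  [[0, 0, -0.5], [0, 0, 0], 1],
  [[0, 0, -0.5], [0, 0, 0], 1],
  [[0, 0, 0], [0, 0, 0], 1],
  [[0, 0, 0], [0, 0, 0], 1],
])

```text
t: 13.02
position: [0.4483, 0.2921, 0.0639]
tcp_rot: [[-1.0, 0.001, -0.001], [0.001, 1.0, -0.0], [0.001, -0.0, -1.0]]
force: [-0.8, -0.0, -0.6]
opening: 0.424
```

Run:
```python
from h import *
c=cap('wrist','w6'); print(r.state()['position'],r.state()['opening'])
f=lambda p:tuple(np.round(proj(c,p)).astype(int))
p=r.state()['position']
meas(c,'green',f([p[0],p[1],p[2]+.01]),p[2]+.008,60)
meas(c,'green',f([.57,.2844,.0085]),.0085,80)
```

```text
[0.44772795 0.29180967 0.06321089] 0.4269532247508899
green (np.int64(256), np.int64(268)) rect ctr [445.6 292.6] wh [38.5 44.6] ang 90.0 centroid 445.7 292.6
green (np.int64(247), np.int64(372)) rect ctr [544.9 285.7] wh [65.1 30. ] ang 90.0 centroid 546.2 285.4
```

Call:
send_rows([
  [[-0.68, -0.042, 0], [0, 0, 0], 1],
  [[-0.68, -0.042, 0], [0, 0, 0], 1],
  [[-0.68, -0.042, 0], [0, 0, 0], 1],
  [[0, 0, 0], [0, 0, 0], 1],
  [[0, 0, 0], [0, 0, 0], 1],
  [[0, 0, 0.45], [0, 0, 0], 1],
  [[0, 0, 0.45], [0, 0, 0], 1],
  [[0, 0, 0], [0, 0, 0], 1],
  [[0, 0, 0], [0, 0, 0], 1],
  [[0, 0, 0], [0, 0, 0], 1],
])

```text
t: 14.32
position: [0.5705, 0.2847, 0.0109]
tcp_rot: [[-1.0, 0.0, -0.0], [0.0, 1.0, -0.0], [0.0, -0.0, -1.0]]
force: [-0.3, 0.4, -0.2]
opening: 0.431
```

Call:
send_rows([
  [[0, 0, 0], [0, 0, 0], 1],
  [[0, 0, 0], [0, 0, 0], -0.1],
  [[0, 0, 0], [0, 0, 0], -0.4],
  [[0, 0, 0], [0, 0, 0], -0.4],
  [[0, 0, -0.6], [0, 0, 0], -0.4],
  [[0, 0, -1], [0, 0, 0], -1],
  [[0, 0, -1], [0, 0, 0], -1],
  [[0, 0, 0], [0, 0, 0], -1],
  [[0, 0, 0], [0, 0, 0], -1],
])

```text
t: 15.45
position: [0.5713, 0.2846, 0.1669]
tcp_rot: [[-1.0, 0.001, 0.001], [0.001, 1.0, 0.0], [-0.001, 0.0, -1.0]]
force: [-0.4, -0.4, -0.9]
opening: 1.0
```

Run:
```python
from h import *
c=cap('wrist','w7'); print(r.state()['position'],r.state()['opening'])
print(proj(c,[.57,.2844,.017]),proj(c,[.5788,.1515,.012]))
f=lambda p:tuple(np.round(proj(c,p)).astype(int))
meas(c,'yellow',f([.5788,.1515,.012]),.012,40)
```

```text
[0.57047623 0.28427853 0.16526423] 0.9985907124791574
[257.24501235 176.07804737] [111.4683545  184.23110049]
yellow (np.int64(111), np.int64(184)) rect ctr [575.5 150.8] wh [36.2 43.2] ang 41.7 centroid 575.9 151.2
```

View pics/w7.png

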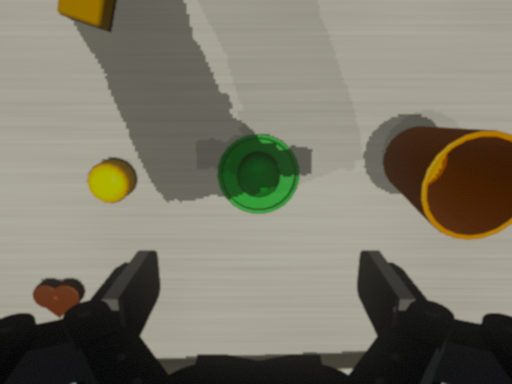

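The green praline is centred in its dish (259,172), and the yellow one is at (112,181). I'll fetch yellow.

Call:
send_rows([
  [[-0.04, -0.74, 0.33], [0, 0, 0], -1],
  [[-0.04, -0.74, 0.33], [0, 0, 0], -1],
  [[-0.04, -0.74, 0.33], [0, 0, 0], -0.7],
  [[0, 0, 0], [0, 0, 0], -0.4],
  [[0, 0, 0], [0, 0, 0], -0.4],
  [[0, 0, 0.86], [0, 0, 0], -0.4],
  [[0, 0, 0.86], [0, 0, 0], -0.4],
  [[0, 0, 0], [0, 0, 0], -0.4],
  [[0, 0, 0], [0, 0, 0], -0.4],
  [[0, 0, 0], [0, 0, 0], -0.4],
])

```text
t: 16.75
position: [0.5806, 0.1521, 0.0073]
tcp_rot: [[-1.0, 0.0, 0.006], [0.0, 1.0, 0.001], [-0.006, 0.001, -1.0]]
force: [0.1, -0.8, -0.3]
opening: 0.702
```

Call:
send_rows([
  [[0, 0, 0], [0, 0, 0], 0],
  [[0, 0, 0], [0, 0, 0], 0.5],
  [[0, 0, 0], [0, 0, 0], 1],
  [[0, 0, 0], [0, 0, 0], 1],
  [[0, 0, -0.6], [0, 0, 0], 1],
  [[0, 0, -0.9], [0, 0, 0], 1],
  [[0, 0, -1], [0, 0, 0], 1],
  [[0, 0, 0], [0, 0, 0], 1],
  [[0, 0, 0], [0, 0, 0], 1],
])

```text
t: 17.88
position: [0.5782, 0.1512, 0.154]
tcp_rot: [[-1.0, 0.001, 0.0], [0.001, 1.0, 0.0], [-0.0, 0.0, -1.0]]
force: [0.1, 0.8, -0.9]
opening: 0.428
```

Run:
```python
from h import *
c=cap('wrist','w8'); p=r.state()['position'];print(p,r.state()['opening'])
print(proj(c,[p[0],p[1],p[2]+.01]))
meas(c,'yellow',(257,260),p[2]+.008,60)
```

```text
[0.57727825 0.15111434 0.15242449] 0.4272196238370092
[256.63382445 265.83717237]
yellow (257, 260) rect ctr [575.5 151.7] wh [39.9 40.8] ang 55.4 centroid 575.4 151.9
```

Call:
send_rows([
  [[0.039, -0.887, 0], [0, 0, 0], 1],
  [[0.039, -0.887, 0], [0, 0, 0], 1],
  [[0.039, -0.887, 0], [0, 0, 0], 1],
  [[0.039, -0.887, 0], [0, 0, 0], 1],
  [[0.039, -0.887, 0], [0, 0, 0], 1],
  [[0.039, -0.887, 0], [0, 0, 0], 1],
  [[0.039, -0.887, 0], [0, 0, 0], 1],
  [[0.039, -0.887, 0], [0, 0, 0], 1],
  [[0, 0, 0.75], [0, 0, 0], 1],
  [[0, 0, 0.75], [0, 0, 0], 1],
])

```text
t: 19.18
position: [0.5576, -0.275, 0.0605]
tcp_rot: [[-1.0, 0.003, -0.002], [0.003, 1.0, 0.002], [0.002, 0.002, -1.0]]
force: [-0.3, 0.4, -0.4]
opening: 0.426
```

Call:
send_rows([
  [[0, 0, 0], [0, 0, 0], 1],
  [[0, 0, 0], [0, 0, 0], 1],
  [[0, 0, 0], [0, 0, 0], 1],
])

```text
t: 19.55
position: [0.5607, -0.2752, 0.0667]
tcp_rot: [[-1.0, 0.0, 0.004], [0.0, 1.0, -0.002], [-0.004, -0.002, -1.0]]
force: [-0.2, -0.5, -0.3]
opening: 0.424
```

Call:
send_rows([
  [[0, 0, 0.45], [0, 0, 0], 1],
  [[0, 0, 0.45], [0, 0, 0], 1],
  [[0, 0, 0], [0, 0, 0], 1],
  [[0, 0, 0], [0, 0, 0], 1],
  [[0, 0, 0], [0, 0, 0], 1],
  [[0, 0, 0], [0, 0, 0], 1],
])

```text
t: 20.3
position: [0.5595, -0.2746, 0.0108]
tcp_rot: [[-1.0, 0.001, 0.001], [0.001, 1.0, -0.001], [-0.001, -0.001, -1.0]]
force: [0.7, 0.5, 0.8]
opening: 0.428
```

Call:
send_rows([
  [[0, 0, 0], [0, 0, 0], 1],
  [[0, 0, 0], [0, 0, 0], -0.1],
  [[0, 0, 0], [0, 0, 0], -0.4],
  [[0, 0, 0], [0, 0, 0], -0.4],
  [[0, 0, -0.6], [0, 0, 0], -0.4],
  [[0, 0, -1], [0, 0, 0], -1],
  [[0, 0, -1], [0, 0, 0], -1],
  [[0, 0, -1], [0, 0, 0], -1],
  [[0, 0, 0], [0, 0, 0], -1],
  [[0, 0, 0], [0, 0, 0], -1],
])

```text
t: 21.55
position: [0.5592, -0.2745, 0.2259]
tcp_rot: [[-1.0, 0.001, 0.0], [0.001, 1.0, -0.0], [-0.0, -0.0, -1.0]]
force: [0.6, 0.5, -0.0]
opening: 0.997
```

Run:
```python
from h import *
c=cap('wrist','w9'); print(r.state()['position'],r.state()['opening'])
print(proj(c,[.5588,-.274,.017]))
```

```text
[ 0.55858278 -0.2741394   0.22431334] 1.0005813906938619
[258.20948057 163.11762687]
```

Call:
send_rows([
  [[0.2, 0.94, 0], [0, 0, 0], -1],
  [[0.2, 0.94, 0], [0, 0, 0], -1],
  [[0.2, 0.94, 0], [0, 0, 0], -1],
  [[0.2, 0.94, 0], [0, 0, 0], -1],
  [[0.2, 0.94, 0], [0, 0, 0], -1],
  [[0, 0, 0], [0, 0, 0], -1],
  [[0, 0, 0], [0, 0, 0], -1],
  [[0, 0, 0], [0, 0, 0], -1],
  [[0, 0, 0], [0, 0, 0], -1],
])

```text
t: 22.72
position: [0.4994, 0.0064, 0.2254]
tcp_rot: [[-1.0, 0.003, -0.001], [0.003, 1.0, -0.0], [0.001, -0.0, -1.0]]
force: [0.1, -0.3, -0.6]
opening: 1.001
```

Run:
```python
from h import *
c=cap('wrist','w10'); s=r.state();print(s['position'],s['tcp_rot'][0],s['opening'])
for p in([.574,.009,.055],[.574,.009,0],[.4374,-.0146,.028]): print(proj(c,p))
a=cv2.imread('pics/w9.png')
cv2.imwrite('pics/w9_10.png',np.hstack([a[100:330,140:380],c['frame'][60:290,100:420]]))
cv2.imwrite('pics/w10b.png',cv2.resize(np.hstack([a[100:330,140:300],c['frame'][60:290,160:400]]),None,fx=2,fy=2))
```

```text
[0.49945512 0.00650648 0.2256148 ] [-9.99995953e-01  2.80244020e-03 -4.89413006e-04] 1.0008932779513797
[260.43620839 244.04478185]
[260.13740305 223.38339634]
[235.81694183 103.82290443]
```

View pics/w10b.png

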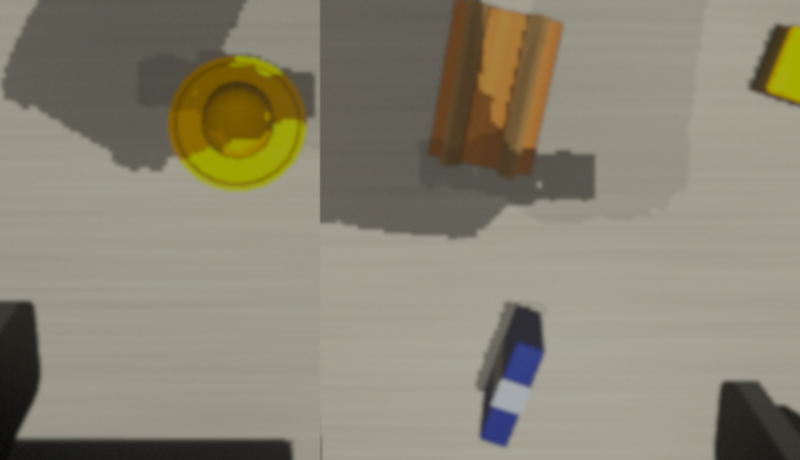

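The yellow praline is centred in its dish. The bar's top face spans about (240,231) to (271,283) in the full frame. I'll measure that face and the holder.

Run:
```python
from h import *
c=cap('wrist'); 
h=cv2.cvtColor(c['frame'],cv2.COLOR_BGR2HSV).astype(int)
m=((h[...,0]>105)&(h[...,0]<135)&(h[...,1]>120)&(h[...,2]>85)); m[:200]=0;m[300:]=0;m[:,:220]=0;m[:,300:]=0
k=cv2.convexHull(cv2.findNonZero(m.astype(np.uint8)))
P=np.array([ray(c,*q[0],.055)[:2] for q in k],np.float32)*1000
print('px',k[:,0].min(0),k[:,0].max(0)); print('bar',cv2.minAreaRect(P))
b=cv2.boxPoints(cv2.minAreaRect(P));e=max([b[1]-b[0],b[2]-b[1]],key=np.linalg.norm);print('long axis deg',np.degrees(np.arctan2(e[1],e[0])))
meas(c,'wood',(236,104),.028,60)
```

```text
px [241 231] [270 281]
bar ((588.0415649414062, 3.227630615234375), (13.766971588134766, 57.38928985595703), 69.94234466552734)
long axis deg -20.057634
wood (236, 104) rect ctr [439.5  -4.5] wh [52.9 79.6] ang 77.8 centroid 439.3 -4.5
```

Run:
```python
from h import *
c=cap('wrist'); f=c['frame'][50:160,190:300]
cv2.imwrite('pics/hold.png',cv2.resize(f,None,fx=5,fy=5,interpolation=cv2.INTER_CUBIC))
```

```text
(no output)
```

View pics/hold.png

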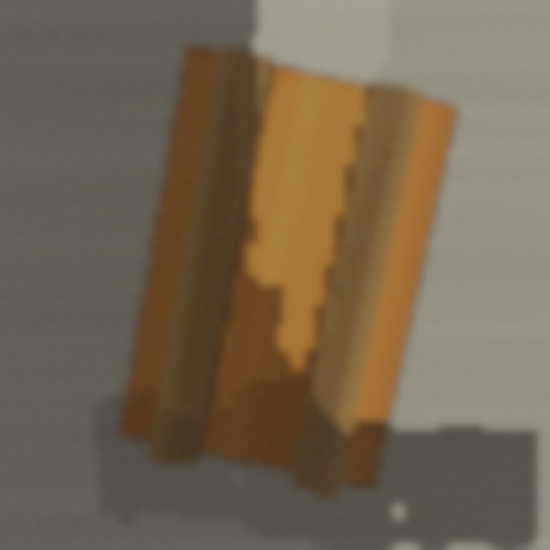

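In the holder crop, the outer top corners are (185,47), (122,437), (457,103) and (380,487), and the slot floor edges are visible.

Run:
```python
from h import *
np.set_printoptions(precision=4,suppress=True)
c=cap('wrist')
g=lambda X,Y,z:ray(c,190+X/5-.4,50+Y/5-.4,z)[:2]
a=[g(*p,.028) for p in((185,47),(122,437),(380,487),(457,103))]
print('outer',np.mean(a,0),[np.linalg.norm(a[i]-a[i-1]) for i in range(4)])
for i,j in((0,1),(3,2)):
    d=a[i]-a[j]; print('deg',np.degrees(np.arctan2(d[1],d[0])))
L=[g(*p,.006) for p in((266,68),(205,455),(300,470),(365,88))]
print('floor',np.mean(L,0),[np.linalg.norm(L[i]-L[i-1]) for i in range(4)])
for i,j in((0,1),(3,2)):
    d=L[i]-L[j]; print('deg',np.degrees(np.arctan2(d[1],d[0])))
t=cap('top'); h=cv2.cvtColor(t['frame'],cv2.COLOR_BGR2HSV).astype(int)
print('bar in top img, expected', proj(t,[.588,.003,.055]))
m=((h[...,0]>105)&(h[...,0]<135)&(h[...,1]>120)&(h[...,2]>60)); m[:115]=0;m[160:]=0;m[:,:235]=0;m[:,270:]=0
k=cv2.findNonZero(m.astype(np.uint8)); print(k[:,0].min(0),k[:,0].max(0))
```

```text
outer [ 0.4384 -0.0036] [np.float64(0.052193825683263625), np.float64(0.07439256128334351), np.float64(0.052687625742521275), np.float64(0.07445362388705264)]
deg 168.55110682801038
deg 168.93138746198676
floor [ 0.4397 -0.0049] [np.float64(0.020217365264819428), np.float64(0.0788282235153257), np.float64(0.020540591510320245), np.float64(0.07820577326193788)]
deg 169.58292144453122
deg 169.81648681946203
bar in top img, expected [250.5001 134.4193]Traceback (most recent call last):
  File "<stdin>", line 16, in <module>
TypeError: 'NoneType' object is not subscriptable
```

Both measures agree: the holder is at about (0.4395, -0.0047) with its slot axis at -11°, and the bar is at (0.588, 0.003) with its axis at -20°. I'll approach the bar.

Call:
send_rows([
  [[-0.49, -0.017, 0.67], [0, 0, 0], -1],
  [[-0.49, -0.017, 0.67], [0, 0, 0], -1],
  [[-0.49, -0.017, 0.67], [0, 0, 0], -1],
  [[0, 0, 0], [0, 0, 1], -0.8],
  [[0, 0, 0], [0, 0, 1], -0.4],
  [[0, 0, 0], [0, 0, 1], -0.4],
  [[0, 0, 0], [0, 0, 0.5], -0.4],
  [[0, 0, 0], [0, 0, 0], -0.4],
  [[0, 0, 0], [0, 0, 0], -0.4],
  [[0, 0, 0], [0, 0, 0], -0.4],
])

```text
t: 24.22
position: [0.5875, 0.0045, 0.1054]
tcp_rot: [[-0.939, 0.343, 0.0], [0.343, 0.939, 0.0], [-0.0, 0.0, -1.0]]
force: [-0.3, -0.5, 0.4]
opening: 0.7
```

Run:
```python
from h import *
c=cap('wrist','w11'); s=r.state();print(s['position'],s['tcp_rot'][0],s['opening'])
h=cv2.cvtColor(c['frame'],cv2.COLOR_BGR2HSV).astype(int)
m=((h[...,0]>105)&(h[...,0]<135)&(h[...,1]>120)&(h[...,2]>85)); m[:120]=0;m[:,:200]=0;m[:,320:]=0
k=cv2.convexHull(cv2.findNonZero(m.astype(np.uint8)))
P=np.array([ray(c,*q[0],.055)[:2] for q in k],np.float32)*1000
print('px',k[:,0].min(0),k[:,0].max(0)); print('bar',cv2.minAreaRect(P))
b=cv2.boxPoints(cv2.minAreaRect(P));e=max([b[1]-b[0],b[2]-b[1]],key=np.linalg.norm);print('long axis deg',np.degrees(np.arctan2(e[1],e[0])))
```

```text
[0.58749051 0.00447455 0.10534655] [-9.39200955e-01  3.43367971e-01  4.26081448e-05] 0.7019265574951273
px [255 250] [269 263]
bar ((614.7000122070312, -1.2419672012329102), (6.500310897827148, 12.242597579956055), 24.95036506652832)
long axis deg -65.049736
```

View pics/w11.png

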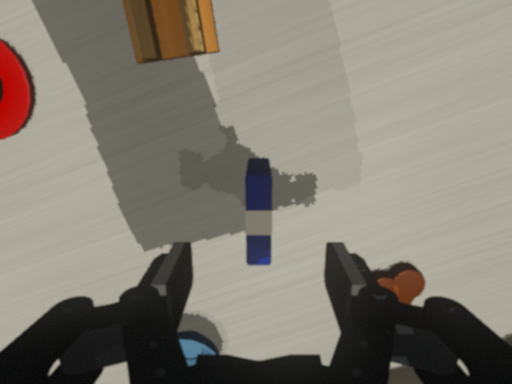

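The bar is aligned and centred between the fingers (column 258, rows 172–264). I'll descend and grip.

Call:
send_rows([
  [[0, 0, 0.63], [0, 0, 0], -0.4],
  [[0, 0, 0.63], [0, 0, 0], -0.4],
  [[0, 0, 0], [0, 0, 0], -0.4],
  [[0, 0, 0], [0, 0, 0], -0.4],
  [[0, 0, 0], [0, 0, 0], -0.4],
  [[0, 0, 0], [0, 0, 0], 0.3],
  [[0, 0, 0], [0, 0, 0], 1],
  [[0, 0, 0], [0, 0, 0], 1],
  [[0, 0, 0], [0, 0, 0], 1],
  [[0, 0, 0], [0, 0, 0], 1],
], squeeze=40)

```text
t: 25.52
position: [0.5881, 0.0044, 0.0305]
tcp_rot: [[-0.939, 0.344, 0.001], [0.344, 0.939, -0.0], [-0.001, 0.0, -1.0]]
force: [0.2, 0.5, 4.1]
opening: 0.179
```

Call:
send_rows([
  [[0, 0, 0], [0, 0, 0], 1],
  [[0, 0, -0.5], [0, 0, 0], 1],
  [[0, 0, -0.7], [0, 0, 0], 1],
  [[0, 0, 0], [0, 0, -0.8], 1],
  [[0, 0, 0], [0, 0, -0.8], 1],
  [[0, 0, 0], [0, 0, 0], 1],
  [[0, 0, 0], [0, 0, 0], 1],
  [[0, 0, 0], [0, 0, 0], 1],
])

```text
t: 26.52
position: [0.5871, 0.0045, 0.1011]
tcp_rot: [[-0.982, 0.19, -0.001], [0.19, 0.982, 0.0], [0.001, -0.0, -1.0]]
force: [-0.7, 0.4, -0.9]
opening: 0.181
```

Run:
```python
from h import *
c=cap('wrist','w12'); s=r.state();p=s['position'];R=np.array(s['tcp_rot']);print(p,R[:,0],s['opening'])
print('yaw err deg',np.degrees(np.arctan2(R[1,0],-R[0,0])))
d=np.array([.4395,-.0047,0])-p; print('tool delta mm',R.T@d*1000)
cv2.imwrite('pics/w12b.png',c['frame'][60:384,60:460])
```

```text
[0.5872405  0.00452323 0.10128434] [-9.81767510e-01  1.90084158e-01  7.54075195e-04] 0.1792324666409024
yaw err deg 10.957698767620723
tool delta mm [143.21726008 -37.1349017  101.3935787 ]
```

View pics/w12.png

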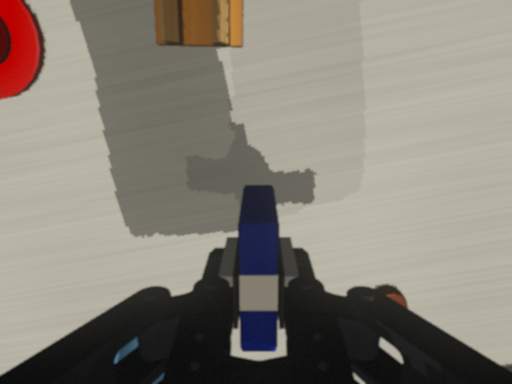

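The bar is held straight and the holder is square to it in view. I'll move over the slot and check the alignment.

Call:
send_rows([
  [[0.795, -0.206, 0], [0, 0, 0], 1],
  [[0.795, -0.206, 0], [0, 0, 0], 1],
  [[0.795, -0.206, 0], [0, 0, 0], 1],
  [[0, 0, 0], [0, 0, 0], 1],
  [[0, 0, 0], [0, 0, 0], 1],
  [[0, 0, 0], [0, 0, 0], 1],
  [[0, 0, 0], [0, 0, 0], 1],
])

```text
t: 27.45
position: [0.4411, -0.0049, 0.1021]
tcp_rot: [[-0.982, 0.19, 0.001], [0.19, 0.982, -0.0], [-0.001, 0.0, -1.0]]
force: [0.3, 0.0, -0.8]
opening: 0.179
```

Run:
```python
from h import *
np.set_printoptions(precision=4,suppress=True)
c=cap('wrist','w13'); s=r.state();p=np.array(s['position']);R=np.array(s['tcp_rot']);print(p,R[:,0],s['opening'])
print('band centre in tool mm',R.T@(ray(c,258.5,292,p[2]+.0247)-p)*1000)
C=np.array([.4395,-.0047,.006]);a=np.radians(-11);ux=np.array([np.cos(a),np.sin(a),0]);uy=np.array([-ux[1],ux[0],0])
f=c['frame'].copy()
for z,w in((.006,.01),):
  for sy in(-w,w):
    q=[proj(c,[*(C+ux*sx+uy*sy)[:2],z]) for sx in(-.04,.04)]; print(q)
cv2.imwrite('pics/w13b.png',cv2.resize(f[100:384,130:390],None,fx=2,fy=2))
```

```text
[ 0.4409 -0.0049  0.102 ] [-0.9819  0.1895 -0.0005] 0.17719760680639238
band centre in tool mm [ -1.9014   0.3385 -24.699 ]
[array([243.5777, 139.6589]), array([244.7617, 243.3293])]
[array([272.0039, 139.6917]), array([270.6528, 243.3555])]
```

View pics/w13b.png

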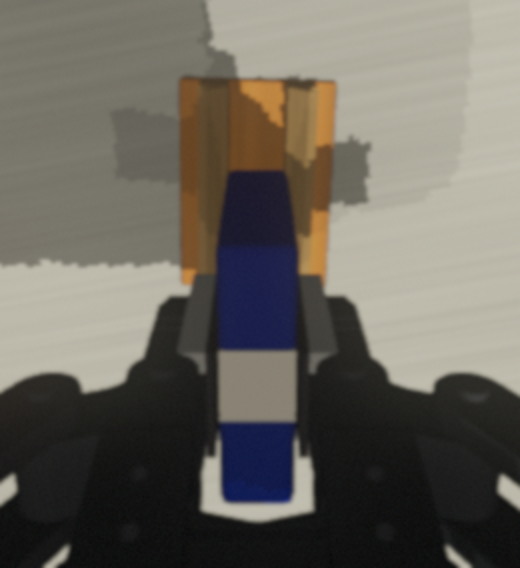

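The slot floor edges match the prediction within a pixel, and the bar is centred over the slot. I'll lower it in.

Call:
send_rows([
  [[0.05, 0, 0.4], [0, 0, 0], 1],
  [[0, 0, 0.3], [0, 0, 0], 1],
  [[0, 0, 0.2], [0, 0, 0], 1],
  [[0, 0, 0.1], [0, 0, 0], 1],
  [[0, 0, 0.05], [0, 0, 0], 1],
  [[0, 0, 0.03], [0, 0, 0], 1],
  [[0, 0, 0], [0, 0, 0], 1],
  [[0, 0, 0], [0, 0, 0], 1],
  [[0, 0, 0], [0, 0, 0], 1],
])

```text
t: 28.62
position: [0.4372, -0.0043, 0.0372]
tcp_rot: [[-0.982, 0.19, 0.001], [0.19, 0.982, -0.0], [-0.001, -0.0, -1.0]]
force: [0.8, -0.5, -1.1]
opening: 0.181
```

Call:
send_rows([
  [[0, 0, 0.015], [0, 0, 0], 1],
  [[0, 0, 0.015], [0, 0, 0], 1],
  [[0, 0, 0], [0, 0, 0], 1],
  [[0, 0, 0], [0, 0, 0], 1],
  [[0, 0, 0], [0, 0, 0], 1],
])

```text
t: 29.25
position: [0.4373, -0.0043, 0.0364]
tcp_rot: [[-0.982, 0.19, 0.001], [0.19, 0.982, -0.0], [-0.001, -0.0, -1.0]]
force: [-2.8, 0.8, 6.8]
opening: 0.182
```

The contact force is 7 N with the TCP at 36.4 mm, as expected (30.5 + 6), so the bar is on the floor. I'll release and retreat straight up.

Call:
send_rows([
  [[0, 0, 0], [0, 0, 0], 0.4],
  [[0, 0, 0], [0, 0, 0], 0],
  [[0, 0, 0], [0, 0, 0], -0.2],
  [[0, 0, 0], [0, 0, 0], -0.2],
  [[0, 0, -0.5], [0, 0, 0], -0.2],
  [[0, 0, -0.8], [0, 0, 0], -0.2],
  [[0, 0, -1], [0, 0, 0], -0.2],
  [[0, 0, -1], [0, 0, 0], -0.2],
  [[0, 0, -0.5], [0, 0, 0], -0.2],
  [[0, 0, 0], [0, 0, 0], -0.2],
])

```text
t: 30.5
position: [0.4387, -0.0045, 0.2663]
tcp_rot: [[-0.982, 0.19, 0.006], [0.19, 0.982, -0.001], [-0.007, 0.0, -1.0]]
force: [-0.1, -0.2, -0.8]
opening: 0.603
```

Call:
send_rows([
  [[0, 0, 0], [0, 0, 0], -0.2],
  [[0, 0, 0], [0, 0, 0], -0.2],
  [[0, 0, 0], [0, 0, 0], -0.2],
])

```text
t: 30.88
position: [0.4363, -0.0041, 0.2615]
tcp_rot: [[-0.982, 0.19, -0.003], [0.19, 0.982, 0.0], [0.003, -0.0, -1.0]]
force: [-0.7, -0.6, 0.9]
opening: 0.599
```

Run:
```python
from h import *
c=cap('wrist','w14'); s=r.state();print(s['position'],s['opening'])
R=np.array(s['tcp_rot'])
h=cv2.cvtColor(c['frame'],cv2.COLOR_BGR2HSV).astype(int)
m=((h[...,0]>105)&(h[...,0]<135)&(h[...,1]>120)&(h[...,2]>50)); m[250:]=0;m[:,:190]=0;m[:,330:]=0
P=cv2.convexHull(cv2.findNonZero(m.astype(np.uint8)))
P=np.array([ray(c,*q[0],.061)[:2] for q in P],np.float32)*1000; print('bar top',cv2.minAreaRect(P))
t=cap('top')
print('top px expected squares/pralines',[np.round(proj(t,p)) for p in([.435,-.2755,.022],[.429,.1504,.022])])
for k,n,z in(('red',(368,199),.011),('yellow',(190,205),.011)):
    meas(t,k,n,z,14)
sd=cap('side')
cv2.imwrite('pics/fin.png',np.vstack([np.hstack([c['frame'][50:280,100:400],cv2.resize(sd['frame'][100:330,120:370],(250,230))]),cv2.resize(t['frame'][100:270,100:420],(550,292))]))
```

```text
[ 0.43640306 -0.00409967  0.26184322] 0.5978550350752234
bar top ((438.0496826171875, -4.122232437133789), (12.893692970275879, 57.3556022644043), 78.20124816894531)
top px expected squares/pralines [array([369., 199.]), array([189., 205.])]
red (368, 199) rect ctr [ 435.6 -276.6] wh [29.2 32.3] ang 7.4 centroid 436.0 -276.9
yellow (190, 205) rect ctr [431.5 158.4] wh [15.1 28.6] ang 81.6 centroid 431.1 158.0
```

View pics/fin.png

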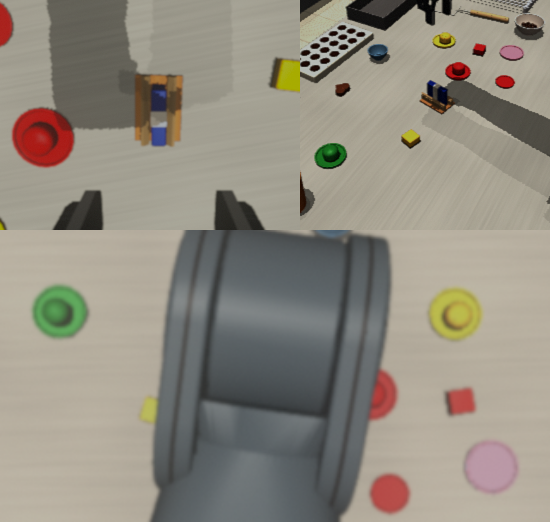

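Everything is in place: the three pralines are upright in their dishes, the bar stands in the slot, and the gripper is clear. The yellow square is partly hidden by the arm in the top view, but its visible part sits at the original spot and nothing went near it.

```bash
python3 -c "
from h import *
job.sign_off(); print(r.state()['t'])"
```

```text
the job is handed in; nothing more can be done
the job is handed in; nothing more can be done
```

I put the red, green and yellow round pralines in their dishes, stood the bar in the holder's slot, let go, raised the arm clear and handed the job in. It took about 31 s of the 106 s allowed.

**Last checks:**
- **Pralines:** each looked centred and upright in the dish of its own colour in the final pictures.
- **Bar:** its top measured at (0.438, -0.004) m along -11.8°. The holder's slot is at about (0.4395, -0.005) m along -11°. It met the floor with about 7 N at the expected height.
- **Red square:** within about 2 mm of where it began.

**What disagreed:**
- **Yellow square:** the final top-view reading was off by about 8 mm, because the arm hid part of it. The side view and the visible part show it in place.
- **Holder:** the first oblique measurement was about 10 mm out in y. I replaced it with one from directly above, which two features confirmed.

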